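Nut dispenser: bowl under, lever down, lid eased shut

ROBOT

A 7-joint arm with a two-finger parallel gripper is mounted at the origin on the work surface. World frame = base frame: x ahead of the robot, y to its left, z up, the work surface at z = 0. Lengths are in m, angles in rad, forces in N, time in s.
With the tool pointing down it reaches from about 0.425 to 0.925 m from the base axis. Payload 6.8 kg.
Tool frame: the origin (TCP) lies midway between the tips of the shut fingers; the grasp point (between the pads) lies 19 mm behind it; x points along the fingers, y is the direction in which the jaws open and shut, and the axes are right-handed (so a half turn about x gives the same grasp; the last joint's range is limited). The gripper opens to 85 mm and grips with 20 to 120 N. Pads are 22 mm wide; open, the fingers measure 114 mm over their backs; the gripper's body (76 mm by 85 mm) begins 54 mm behind the grasp point. The pads swing forward as they close: fully open they stand 13 mm farther back than shut.
Start: joints at [-1.215, 0.477, 0.022, 1.555, -0.011, 1.109, -0.083], TCP at [0.302, 0.604, 0.231] pointing down, gripper open.
Joint ranges: [-2.96, 2.96], [-0.34, 2.1], [-1.41, 1.46], [0.24, 2.44], [-1.37, 4.51], [0.17, 1.92], [-2.96, 2.96]. Speed limits (rad/s): [2.39, 2.39, 3.14, 3.14, 3.14, 3.14, 3.14].

INTERFACE

Orientations are given as a rotation vector (axis times angle).
In Python, from bench import r gives the robot as it stands.
- The arm moves only by the tool carry_out, never from a script. Its argument "targets" is one flat list of numbers, 7 for each row, row after row: the finger opening in m, from 0 to 0.0854, then the shift along the tool's x, y, z in m, then the turn, a rotation vector about the tool's x, y, z in units of 5 degrees (1.0 is 5 degrees). A call has 1 to 12 rows; each row is the pose to reach, as a shift and turn from the pose measured when the call began, along the tool's axes at that moment; what a row does not reach only later rows make up. A row lasts 1/8 s, in which the tool goes at most 62.5 mm and 10.7 degrees, less where a joint would pass 70% of its speed; a pose out of reach is approached as far as the arm can. A call with a gripper value outside its range is refused whole. The fingers move at their own pace and stop on an object; "squeeze" is the grip in N (left out, the last holds). Time passes only in rows, so rows that repeat a pose let the fingers close. It gives the time, the measured TCP pose, the force and the opening at its end, in the units of the state.
- r.get_obs(): the state, without advancing time (a new reading comes with each control period).
- r.grab_frame(name): name is "scene" or "top" or "wrist"; returns the picture (384x512x3 uint8, blue, green, red); there is no depth.
- r.camera_info(name): a dict with "fx", "fy", "cx", "cy" (pixels), "xyz" and "orientation" of the camera in the world. Camera axes: x right, y up, looking along -z (the intrinsics and any distortion apply to the point x, -y, -z); pixel columns grow to the right and rows downward; lengths in m; the calibration is good to about 2 mm. A picture is of the moment at which its call begins: read the wrist's pose just before it. camera_info takes no time and is no camera call; for the wrist camera it gives the pose at the moment of the call.
- r.hand_in(): hands the job in, once; it reports no verdict.
The state is a dict: "clock": time; "joints": joint angles; "qvel": joint speeds; "tau": joint torques, N m; "tcp_pos": TCP position; "orientation": TCP orientation; "contact_force": force on the tool from outside, world axes, zero at the start; "moment": the same for the moment, N m; "grip_width": finger opening in m.
Only numpy, scipy, OpenCV 4.12 (cv2) and the standard library are available. Lean on these libraries where they do the work, as an engineer would, in place of code of your own. Each camera call takes 0.05 s, during which the arm holds its last target. There are 200 camera calls.

TASK

Slide the pudding bowl along the bench until it sits snugly in the corner against both stops of the nut dispenser, under its spout. Then press the dispenser's lever paddle down to raise the lid fully, keep it down until all three walnuts have rolled into the bowl, and ease the lever back up so that the lid closes gently and does not slam. Push and press with the fingers only: do not lift or tip the bowl, do not touch the nuts, and leave the other things on the bench where they are.

Things in the scene. Friction and masses are not known exactly. Their poses are not given: they have to be found in the camera images.
- dispenser: White nut dispenser fixed to the bench; origin on the bench surface, z up; its spout side, where the work is done, is -x (facing roughly to the robot). White foot block 60 mm high, x -18 to +110, y -70 to +90 mm: its front face x = -18 is the bowl's back stop. Side stop: steel plate 45 mm high along x, face at y = +82 mm, x -145 to -5 mm. Gears and lever are on the +y side.
- spout (a point): Middle of the lower lip of the chute's mouth, dispenser coordinates (-65, 0, 95) mm. The open-topped aluminium chute, 46 mm wide, top edge 156 mm above the bench, slopes 12 degrees down to it over the back stop's foot; its underside there is 90 mm above the bench.
- bowl_home (a point): Point on the bench, dispenser coordinates (-100, 0, 0) mm, with the dispenser's axes: the bowl's centre stands over it when the bowl touches both stops.
- bowl_center (a point): Centre of the loose white ceramic pudding bowl, 35 mm above its underside. Round, bulging: outer radius 62 mm at the foot, 82 mm (widest) at 48 mm height, 78 mm at the rim, 70 mm high; wall 6 mm; about 0.5 kg. It starts 80 to 150 mm from its home towards the dispenser's -y and up to 20 mm towards its -x, so it is pushed mainly along +y.
- paddle (a point): Centre of the top face of the lever's white paddle, 44 x 44 mm. At rest about 129 mm above the bench, 91 mm to -x and 135 mm to +y of the dispenser's origin, tilted 0.25 rad (front edge higher). It moves down 57 mm when the lever is pressed to its stop, then tilted 0.25 rad the other way. Clear space above.
- lever: The dispenser's lever with its paddle; origin on its shaft, dispenser coordinates (20, 0, 100) mm. The shaft runs along the dispenser's y; the paddle's centre is 115 mm from it. Travel 0.5 rad. A spring pushes it back up: about 3 N on the paddle at the top, 7 N at the bottom; let go, it flies up and the lid slams.
- lid (a joint): Angle of the steel lid (50 x 50 mm flap over the spout's mouth, hinged at its top edge, geared to the lever): 0 rad shut, 1.3 rad fully raised; it turns 2.6 times as far as the lever. If it closes faster than 4 rad/s (paddle rising faster than about 0.18 m/s) it slams.
- nut0: Walnut, brown ball 32 mm across, first in the chute, resting against the shut lid; origin at its centre. It rolls out by itself when the lid is up.
- nut1: Second walnut in the chute, as nut0.
- nut2: Third walnut in the chute, as nut0.
- spoon: Bystander: loose wooden spoon, 260 mm long, lying across the front of the work, on the robot's side of the bowl; origin under its middle.
- jar: Bystander: loose glass jar, 52 mm across, 85 mm high, beside the dispenser, on its -y side; origin under its centre.
- cup: Bystander: loose steel cup, 68 mm across, 60 mm high, beyond the lever to the dispenser's +y side; origin under its centre.
- spatula: Bystander: loose steel palette spatula, 30 mm wide, 295 mm long, lying on the robot's right, handle towards the robot; origin under its middle.
- cutter: Bystander: loose steel pastry cutter, a ring 64 mm across and 35 mm high, in front of the lever; origin under its centre.

How it is judged:
By the outcome, as a careful person would: the job done as asked, in the order asked, and still so for the second after the job is handed in, with the robot touching nothing.
It also fails if it takes over 51 s, if anything falls off the work surface, if the arm or the gripper's body presses on something with over 40 N, if the wrist force passes 120 N, or if a joint passes its speed limit or range.

## Working session

There is one attempt and no reset: what is moved stays moved. The work goes in short steps, Python scripts to look and compute and a tool call to move; the robot and the scene stay as the last step left them, time stands still between calls to the robot, and variables do not carry over. Pictures are saved under pics/ and viewed, about 8 in all and at most 12, crops included, and the job is handed in when it is done.

Besides the shell and the picture viewer there is one more tool, called by a JSON object that holds its "api" and its "payload", one argument or row to a line. carry_out: Moves the arm, as the interface text tells. Its arguments: {"type":"object","properties":{"targets":{"type":"array","items":{"type":"number"}},"squeeze":{"type":"number"}},"required":["targets"]}

```bash
mkdir -p pics; ls; python3 - <<'E'
from bench import r
import cv2
print(r.get_obs())
for n in("scene","top"):
    cv2.imwrite(f"pics/{n}0.png",r.grab_frame(n)); print(r.camera_info(n))
E
```

```text
pics
{'clock': 0.0, 'joints': array([-1.21509752,  0.47783123,  0.02233393,  1.55644764, -0.01150029,
        1.10929558, -0.08306599]), 'qvel': array([ 0.00038226, -0.00050294, -0.00071514,  0.00142635, -0.0013476 ,
       -0.0001477 , -0.00024501]), 'tau': array([-2.05038609e-04, -5.96439779e+01,  1.60787389e+00, -2.81205457e+01,
        1.24592695e-02,  9.08956106e-03,  2.57656740e-05]), 'tcp_pos': array([0.30170591, 0.60315877, 0.23030634]), 'orientation': array([ 0.36219351,  1.54033115, -0.36509011]), 'contact_force': array([0.5620834 , 0.17506809, 0.00963711]), 'moment': array([ 0.03068876, -0.05600466,  0.04414583]), 'grip_width': 0.0851878627112289}
{'fx': 400.7842032470731, 'fy': 400.7842032470731, 'cx': 256.82268397593253, 'cy': 191.10759696241539, 'xyz': array([1.08095211, 0.3247509 , 1.17854976]), 'orientation': array([0.30501475, 0.54462169, 2.03710415])}
{'fx': 432.43349295119265, 'fy': 432.43349295119265, 'cx': 256.9652126625178, 'cy': 192.35973055889306, 'xyz': array([0.22333358, 0.00720223, 1.54882392]), 'orientation': array([ 0.17475747, -0.16598893, -1.53594982])}
```

View pics/scene0.png

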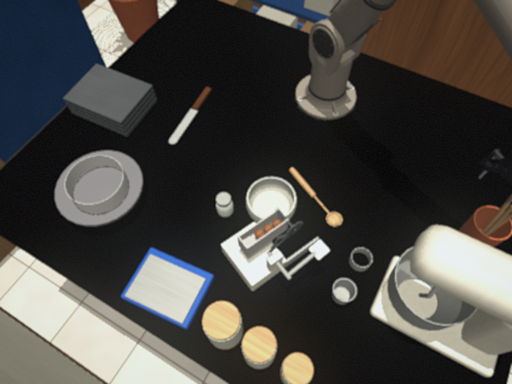

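View pics/top0.png

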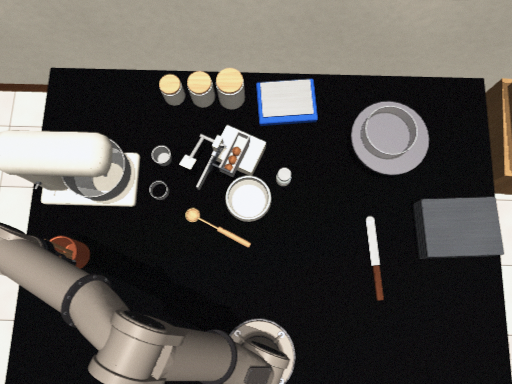

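Scene: dispenser block near (262,250), bowl at (271,200), paddle at (319,248), spoon at (318,200). Top: bowl (248,198), paddle (187,162), block (240,150), jar (284,177), side plate about (205,172).

```bash
python3 - <<'E'
import cv2,numpy as np
a=cv2.imread("pics/top0.png")[110:260,140:310]; b=cv2.imread("pics/scene0.png")[155:305,205:375]
f=lambda i:cv2.resize(i,None,fx=3.5,fy=3.5,interpolation=cv2.INTER_CUBIC)
a=cv2.resize(a,None,fx=4.7,fy=4,interpolation=cv2.INTER_CUBIC); b=cv2.resize(b,None,fx=4.7,fy=4,interpolation=cv2.INTER_CUBIC)
cv2.imwrite("pics/c_top.png",a);cv2.imwrite("pics/c_sc.png",b)
E
```

```text
(no output)
```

View pics/c_top.png

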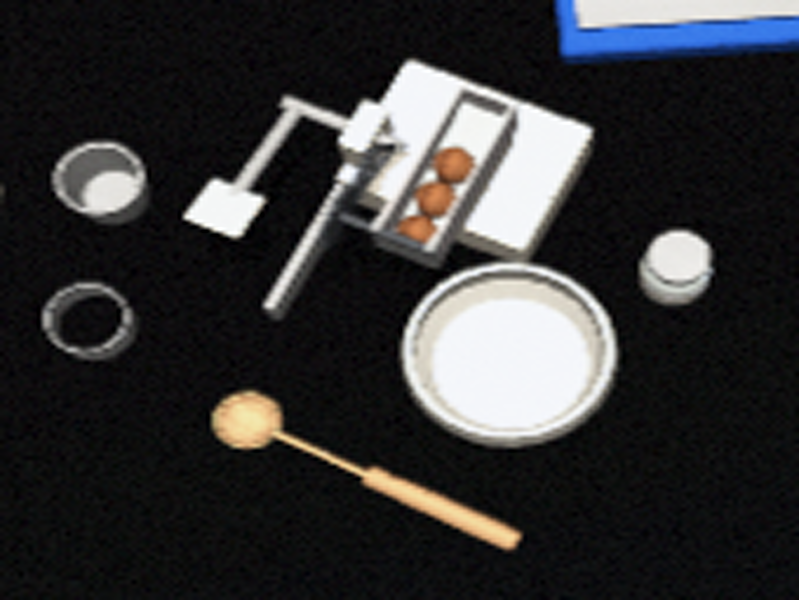

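View pics/c_sc.png

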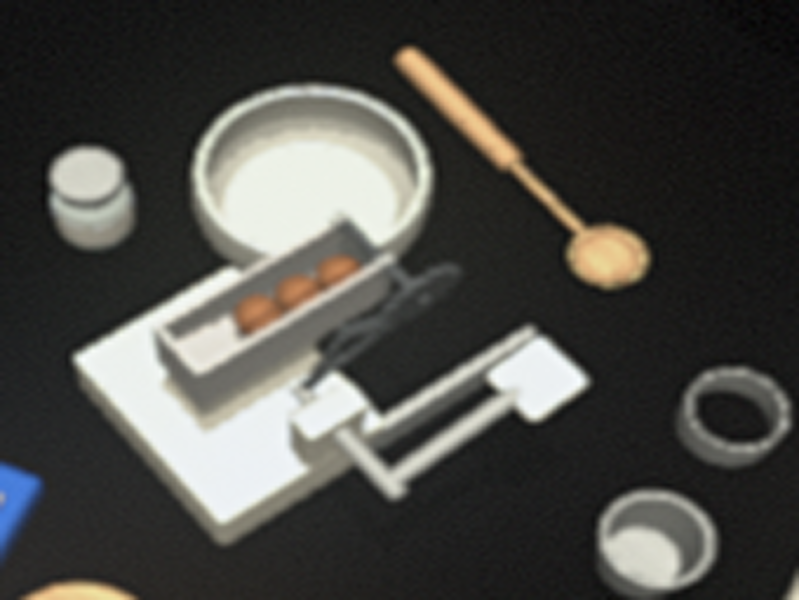

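Top crop: block top corners (412,60), (592,130), (525,258); plate end (272,308); paddle centre (225,209); bowl rim ellipse centre (510,353). Scene crop: block corners (75,357), (225,530); paddle centre (539,378); rim centre about (313,180).

```bash
cat > h.py <<'E'
import numpy as np
from bench import r
from scipy.spatial.transform import Rotation as R
def ray(n,u,v,ci=None):
    c=ci or r.camera_info(n)
    d=R.from_rotvec(c["orientation"]).apply([(u-c["cx"])/c["fx"],-(v-c["cy"])/c["fy"],-1]); return np.array(c["xyz"]),d
def onz(n,u,v,z,ci=None):
    o,d=ray(n,u,v,ci); return o+d*(z-o[2])/d[2]
def two(p,q):
    (o,d),(e,f)=p,q; A=np.c_[d,-f]; t=np.linalg.lstsq(A,e-o,rcond=None)[0]
    a,b=o+d*t[0],e+f*t[1]; return (a+b)/2,np.linalg.norm(a-b)
def proj(n,P):
    c=r.camera_info(n); p=R.from_rotvec(c["orientation"]).inv().apply(np.atleast_2d(P)-c["xyz"])
    return np.c_[c["cx"]+c["fx"]*p[:,0]/-p[:,2], c["cy"]-c["fy"]*p[:,1]/-p[:,2]]
def fit(L,W):  # 2D rigid: W = Rot(a) L + t
    L,W=np.array(L),np.array(W)[:,:2]; lc,wc=L.mean(0),W.mean(0); l,w=L-lc,W-wc
    a=np.arctan2((l[:,0]*w[:,1]-l[:,1]*w[:,0]).sum(),(l*w).sum()); M=np.array([[np.cos(a),-np.sin(a)],[np.sin(a),np.cos(a)]])
    t=wc-M@lc; return a,t,(L@M.T+t-W)
E
python3 - <<'E'
from h import *
np.set_printoptions(precision=4,suppress=True)
T=lambda x,y:(140+x/4.7-.4,110+y/4-.4); S=lambda x,y:(205+x/4.7-.4,155+y/4-.4)
L=[(110,90),(110,-70),(-18,-70),(110,-70),(110,90),(-145,83.5)]
W=[onz("top",*T(412,60),.06),onz("top",*T(592,130),.06),onz("top",*T(525,248),.06),onz("scene",*S(75,357),.06),onz("scene",*S(225,530),.06),onz("top",*T(272,303),.045)]
a,t,res=fit(np.array(L)/1e3,W); print("disp",a,np.degrees(a),t); print(res)
print("paddle",two(ray("top",*T(225,209)),ray("scene",*S(539,378))))
M=np.array([[np.cos(a),-np.sin(a)],[np.sin(a),np.cos(a)]])
g=lambda x,y:t+M@np.array([x,y])/1e3
print("paddle exp",g(-91,135),"home",g(-100,0),"spout",g(-65,0))
bt=onz("top",*T(510,353),.07);bs=onz("scene",*S(313,180),.07)
loc=lambda p:1e3*(M.T@(p[:2]-t))
print("bowl",bt,bs,loc(bt),loc(bs))
for n,p in dict(jar=onz("top",*T(681,258),.085),jar2=onz("scene",*S(88,175),.085),spoonend=onz("top",*T(515,542),.01),spoonhead=onz("top",*T(247,420),.01),spoonmid=onz("top",*T(370,476),.01),cutter=onz("top",*T(90,318),.035),cutter2=onz("scene",*S(735,412),.035),cup=onz("top",*T(100,180),.06)).items(): print(n,p,loc(p))
E
```

```text
disp -0.41350073949150523 -23.691847198401778 [0.6706 0.1016]
[[ 0.0043  0.0038]
 [ 0.0034 -0.0012]
 [-0.0019  0.0021]
 [-0.0001 -0.0024]
 [-0.0014 -0.0047]
 [-0.0044  0.0025]]
paddle (array([0.6388, 0.2618, 0.124 ]), np.float64(0.001550928272293031))
paddle exp [0.6415 0.2618] home [0.579  0.1418] spout [0.6111 0.1277]
bowl [0.53   0.0506 0.07  ] [0.5413 0.0566 0.07  ] [-108.2535 -103.2006] [-100.3814  -93.1584]
jar [ 0.6153 -0.0743  0.085 ] [  20.0364 -183.3201]
jar2 [ 0.6186 -0.0712  0.085 ] [  21.7896 -179.0996]
spoonend [0.3714 0.0429 0.01  ] [-250.4427 -173.9467]
spoonhead [0.4752 0.252  0.01  ] [-239.3933   59.1839]
spoonmid [0.4271 0.1552 0.01  ] [-244.5135  -48.7226]
cutter [0.5604 0.3737 0.035 ] [-210.2658  204.8801]
cutter2 [0.5637 0.3773 0.035 ] [-208.6742  209.4636]
cup [0.6822 0.3699 0.06  ] [-97.2229 250.3022]
```

```bash
cat >> h.py <<'E'
A0,T0=-0.4135,np.array([0.6706,0.1016])
def M2(a): return np.array([[np.cos(a),-np.sin(a)],[np.sin(a),np.cos(a)]])
def g(x,y): return T0+M2(A0)@np.array([x,y])/1e3
def loc(p): return 1e3*(M2(A0).T@(np.asarray(p)[:2]-T0))
def move(xy,z,jaw=None):
    "shift and turn (interface units) to the TCP at xy,z pointing down with jaws along world angle jaw"
    o=r.get_obs(); C=R.from_rotvec(o["orientation"]); cy=C.as_matrix()[:,1]
    if jaw is None: jaw=np.arctan2(cy[1],cy[0])
    y=np.array([np.cos(jaw),np.sin(jaw),0]); y=y if y@cy>0 else -y
    x=np.array([0,0,-1.]); D=R.from_matrix(np.c_[x,y,np.cross(x,y)])
    s=C.inv().apply(np.r_[xy,z]-o["tcp_pos"]); w=(C.inv()*D).as_rotvec()/np.radians(5)
    print("shift",s.round(4),"turn",w.round(2))
E
python3 - <<'E'
from h import *
o=r.get_obs();print(R.from_rotvec(o["orientation"]).as_matrix().round(3))
d=M2(A0)@[np.sin(np.radians(22)),np.cos(np.radians(22))]; print(d)
b=np.array([.535,.053]); print(b-.12*d)
move(b-.12*d,.23,np.arctan2(d[0],-d[1]))
E
```

```text
[[-0.001  0.447  0.894]
 [-0.002  0.894 -0.447]
 [-1.    -0.002  0.   ]]
[0.71559283 0.69851765]
[ 0.44912886 -0.03082212]
shift [ 0.0013 -0.5011  0.4154] turn [-1.418e+01 -1.000e-02  2.000e-02]
```

{"api": "carry_out", "payload": {
  "targets": [0.085,0,-0.5,0.415,21.8,0,0,0.085,0,-0.5,0.415,21.8,0,0,0.085,0,-0.5,0.415,21.8,0,0,0.085,0,-0.5,0.415,21.8,0,0,0.085,0,-0.5,0.415,21.8,0,0,0.085,0,-0.5,0.415,21.8,0,0,0.085,0,-0.5,0.415,21.8,0,0,0.085,0,-0.5,0.415,21.8,0,0,0.085,0,-0.5,0.415,21.8,0,0,0.085,0,-0.5,0.415,21.8,0,0,0.085,0,-0.5,0.415,21.8,0,0,0.085,0,-0.5,0.415,21.8,0,0]
}}

```text
clock: 1.6
tcp_pos: [0.4491, -0.0316, 0.2312]
orientation: [1.768, 0.716, -1.77]
contact_force: [0.4, 0.2, -0.1]
grip_width: 0.0847
```

```bash
python3 - <<'E'
from h import *
import cv2
o=r.get_obs();print(o["clock"],o["tcp_pos"],o["joints"].round(2),o["contact_force"].round(2)); ci=r.camera_info("wrist");print(ci)
im=r.grab_frame("wrist");cv2.imwrite("pics/w1.png",im); cv2.imwrite("pics/w1b.png",cv2.resize(im,(768,576),interpolation=cv2.INTER_CUBIC))
E
```

```text
1.6 [ 0.44911115 -0.03161352  0.23123825] [-0.67  0.1   0.66  2.1  -0.07  0.96 -0.78] [ 0.4   0.22 -0.09]
{'fx': 274.5503833315714, 'fy': 274.5503833315714, 'cx': 251.5199378262779, 'cy': 195.45002011416656, 'xyz': array([0.50296706, 0.02009972, 0.37382997]), 'orientation': array([-0.28043417,  0.11772715, -0.79353905])}
```

View pics/w1b.png

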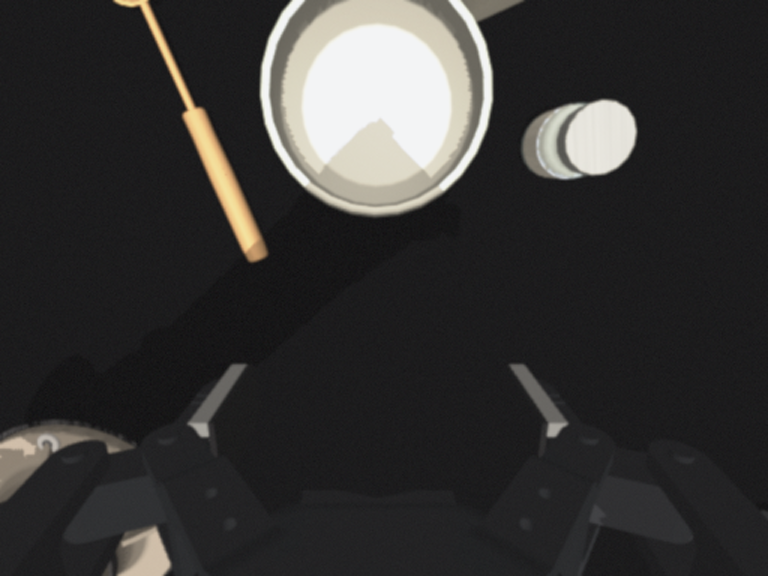

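Wrist view: rim at left (261,88), right (493,88), bottom (376,216), centred between fingers (218 / 545); spoon handle end (255,258), jar (590,140).

```bash
python3 - <<'E'
from h import *
from scipy.optimize import least_squares
P=np.array([onz("wrist",(u-.25)/1.5,(v-.25)/1.5,.07) for u,v in[(261,88),(493,88),(376,217),(300,182),(455,182),(283,22),(467,20)]])[:,:2]
s=least_squares(lambda q:np.hypot(*(P-q[:2]).T)-q[2],[.53,.05,.08]); b=s.x[:2]; print(s.x,s.fun.round(4),loc(b))
for n,u,v,z in(("spoonend",255,262,.01),("jartop",600,138,.085),("stopcorner",478,24,.06)): p=onz("wrist",u/1.5,v/1.5,z);print(n,p,loc(p))
o=r.get_obs();d=M2(A0)@[np.sin(np.radians(22)),np.cos(np.radians(22))]; e=b-o["tcp_pos"][:2]; print("along",e@d,"lat",e@[-d[1],d[0]]); print(R.from_rotvec(o["orientation"]).as_matrix().round(3))
E
```

```text
[0.53275079 0.05197386 0.07665804] [ 0.0013  0.0016  0.0002 -0.0011 -0.0003 -0.0003 -0.0014] [-106.29067353 -100.83378482]
spoonend [0.36726661 0.04374298 0.01      ] [-254.52055154 -174.86528945]
jartop [ 0.61838921 -0.06978918  0.085     ] [  21.05658813 -177.92368464]
stopcorner [0.61465955 0.03782622 0.06      ] [-25.6004174 -80.8767434]
along 0.11716720870666883 lat 3.994717723808759e-05
[[-0.001  0.699 -0.715]
 [-0.002 -0.715 -0.699]
 [-1.     0.     0.002]]
```

{"api": "carry_out", "payload": {
  "targets": [0.085,0.05,0,0,0,0,0,0.085,0.1,0,0,0,0,0,0.085,0.15,0,0,0,0,0,0.085,0.19,0,0,0,0,0,0.085,0.215,0,0,0,0,0,0.085,0.215,0,-0.008,0,0,0,0.085,0.215,0,-0.018,0,0,0,0.085,0.215,0,-0.026,0,0,0,0.085,0.215,0,-0.032,0,0,0,0.085,0.215,0,-0.036,0,0,0,0.085,0.215,0,-0.038,0,0,0,0.085,0.215,0,-0.038,0,0,0]
}}

```text
clock: 3.15
tcp_pos: [0.4758, -0.0037, 0.016]
orientation: [1.765, 0.719, -1.769]
contact_force: [-0.6, 0.3, -0.7]
grip_width: 0.0852
```

```bash
python3 - <<'E'
from h import *
import cv2
o=r.get_obs();print(o["clock"],o["tcp_pos"],o["contact_force"].round(2))
im=r.grab_frame("wrist");cv2.imwrite("pics/w2.png",im); cv2.imwrite("pics/w2b.png",cv2.resize(im,(768,576),interpolation=cv2.INTER_CUBIC))
E
```

```text
3.15 [ 0.47580609 -0.00372485  0.01601788] [-0.59  0.31 -0.72]
```

View pics/w2b.png

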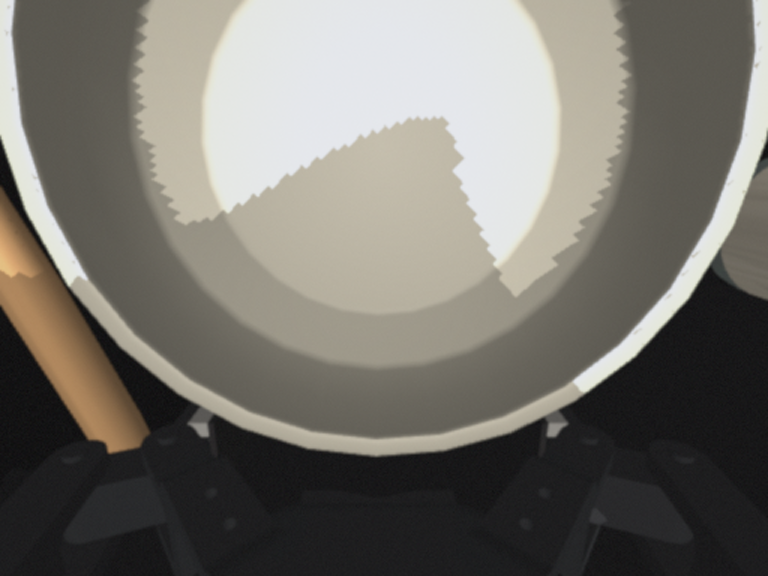

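Symmetric between both fingers, about touching; spoon is clear on the left. Push along the dispenser's +y.

{"api": "carry_out", "payload": {
  "targets": [0.085,0,-0.001,-0.004,0,0,0,0.085,0,-0.003,-0.01,0,0,0,0.085,0,-0.006,-0.018,0,0,0,0.085,0,-0.009,-0.026,0,0,0,0.085,0,-0.012,-0.034,0,0,0,0.085,0,-0.014,-0.042,0,0,0,0.085,0,-0.017,-0.05,0,0,0,0.085,0,-0.02,-0.058,0,0,0,0.085,0,-0.022,-0.065,0,0,0,0.085,0,-0.024,-0.071,0,0,0,0.085,0,-0.026,-0.076,0,0,0,0.085,0,-0.027,-0.08,0,0,0]
}}

```text
clock: 4.7
tcp_pos: [0.514, 0.0715, 0.0158]
orientation: [1.765, 0.719, -1.769]
contact_force: [-2.6, -4.3, 2.9]
grip_width: 0.0851
```

```bash
python3 - <<'E'
from h import *
import cv2
o=r.get_obs();print(o["clock"],o["tcp_pos"],loc(o["tcp_pos"]),o["contact_force"].round(2))
f=lambda n,s,w:cv2.resize(s,w,interpolation=cv2.INTER_CUBIC)
w=r.grab_frame("wrist");t=r.grab_frame("top");cv2.imwrite("pics/w3.png",w);cv2.imwrite("pics/t3.png",t)
cv2.imwrite("pics/m3.png",np.hstack([cv2.resize(w,(400,300)),cv2.resize(t[120:225,170:310],(400,300),interpolation=cv2.INTER_CUBIC)]))
E
```

```text
4.7 [0.51404397 0.07153048 0.01581032] [-131.2790646   -90.44210959] [-2.56 -4.31  2.9 ]
```

View pics/m3.png

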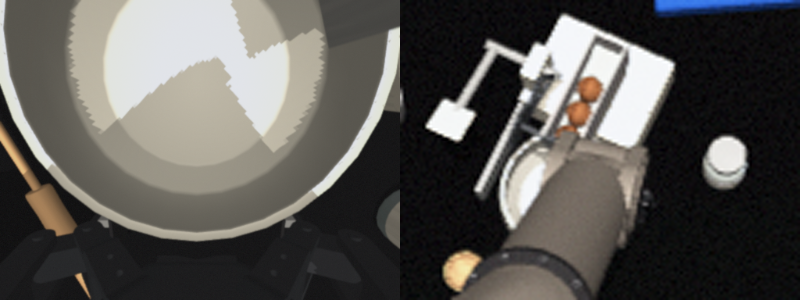

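Bowl remains cradled symmetrically; about 15 mm still to go to the side plate.

{"api": "carry_out", "payload": {
  "targets": [0.085,0,-0.001,-0.003,0,0,0,0.085,0,-0.002,-0.006,0,0,0,0.085,0,-0.003,-0.009,0,0,0,0.085,0,-0.004,-0.011,0,0,0,0.085,0,-0.004,-0.011,0,0,0]
}}

```text
clock: 5.42
tcp_pos: [0.5197, 0.0829, 0.0158]
orientation: [1.766, 0.72, -1.768]
contact_force: [-0.5, -3.0, 1.5]
grip_width: 0.0848
```

{"api": "carry_out", "payload": {
  "targets": [0.085,0,-0.001,-0.002,0,0,0,0.085,0,-0.001,-0.003,0,0,0,0.085,0,-0.001,-0.003,0,0,0]
}}

```text
clock: 5.8
tcp_pos: [0.5211, 0.0859, 0.0158]
orientation: [1.766, 0.721, -1.768]
contact_force: [-3.0, -3.7, 2.0]
grip_width: 0.0848
```

{"api": "carry_out", "payload": {
  "targets": [0.085,0,-0.001,-0.002,0,0,0,0.085,0,-0.001,-0.003,0,0,0,0.085,0,-0.001,-0.003,0,0,0]
}}

```text
clock: 6.18
tcp_pos: [0.5215, 0.0872, 0.0158]
orientation: [1.764, 0.719, -1.771]
contact_force: [-5.8, -7.1, 5.4]
grip_width: 0.085
```

{"api": "carry_out", "payload": {
  "targets": [0.085,0,0.001,-0.002,0,0,0,0.085,0,0.002,-0.003,0,0,0,0.085,0,0.003,-0.003,0,0,0,0.085,0,0.003,-0.003,0,0,0]
}}

```text
clock: 6.68
tcp_pos: [0.5217, 0.0869, 0.0151]
orientation: [1.758, 0.722, -1.778]
contact_force: [-10.7, -4.7, 10.4]
grip_width: 0.085
```

```bash
python3 - <<'E'
from h import *
import cv2
o=r.get_obs();print(o["clock"],o["tcp_pos"],loc(o["tcp_pos"]),o["contact_force"].round(2),M2(A0).T@o["contact_force"][:2])
w=r.grab_frame("wrist");t=r.grab_frame("scene");cv2.imwrite("pics/w4.png",w);cv2.imwrite("pics/s4.png",t)
cv2.imwrite("pics/m4.png",np.hstack([cv2.resize(w,(400,400)),cv2.resize(t[165:265,220:320],(400,400),interpolation=cv2.INTER_CUBIC)]))
E
```

```text
6.675 [0.52173316 0.08692945 0.01513616] [-130.42548067  -73.25131067] [-10.65  -4.75  10.35] [-7.84824205 -8.63012167]
```

View pics/m4.png

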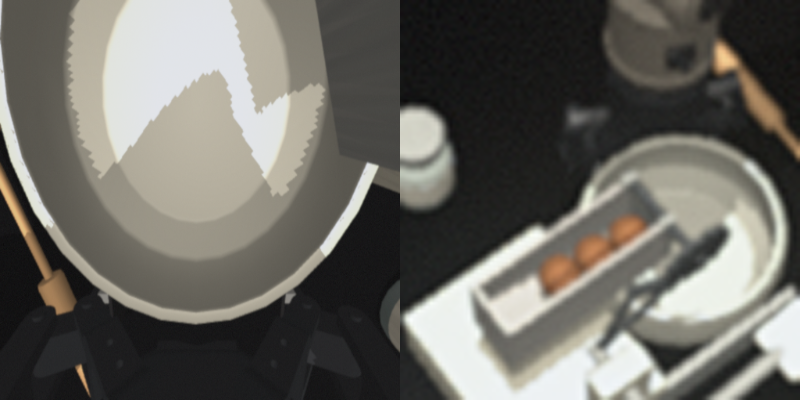

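Both stop reactions are about 8 N and the TCP no longer advances; the bowl looks in the corner under the mouth. Back off.

{"api": "carry_out", "payload": {
  "targets": [0.085,0,0,0.001,0,0,0,0.085,0,0,0.003,0,0,0,0.085,0,0,0.008,0,0,0,0.085,0,0,0.02,0,0,0,0.085,0,0,0.04,0,0,0,0.085,0,0,0.05,0,0,0,0.085,-0.05,0,0.05,0,0,0,0.085,-0.1,0,0.05,0,0,0,0,-0.15,0,0.05,0,0,0,0,-0.2,0,0.05,0,0,0,0,-0.235,0,0.05,0,0,0,0,-0.235,0,0.05,0,0,0]
}}

```text
clock: 8.28
tcp_pos: [0.4897, 0.0524, 0.2529]
orientation: [1.764, 0.723, -1.773]
contact_force: [-0.5, -0.8, -0.2]
grip_width: 0.0115
```

```bash
python3 - <<'E'
from h import *
import cv2
o=r.get_obs();print(o["clock"],o["tcp_pos"])
t=r.grab_frame("top");s=r.grab_frame("scene");cv2.imwrite("pics/t5.png",t);cv2.imwrite("pics/s5.png",s)
cv2.imwrite("pics/m5.png",np.hstack([cv2.resize(t[130:220,180:270],(400,400),interpolation=cv2.INTER_CUBIC),cv2.resize(s[175:275,235:335],(400,400),interpolation=cv2.INTER_CUBIC)]))
T=lambda x,y:(140+x/4.7-.4,110+y/4-.4); S=lambda x,y:(205+x/4.7-.4,155+y/4-.4)
move(np.array([.640,.262]),.25)
E
```

```text
8.275 [0.48969675 0.05237089 0.25292953]
shift [-0.0017 -0.0436 -0.2554] turn [0.   0.1  0.08]
```

View pics/m5.png

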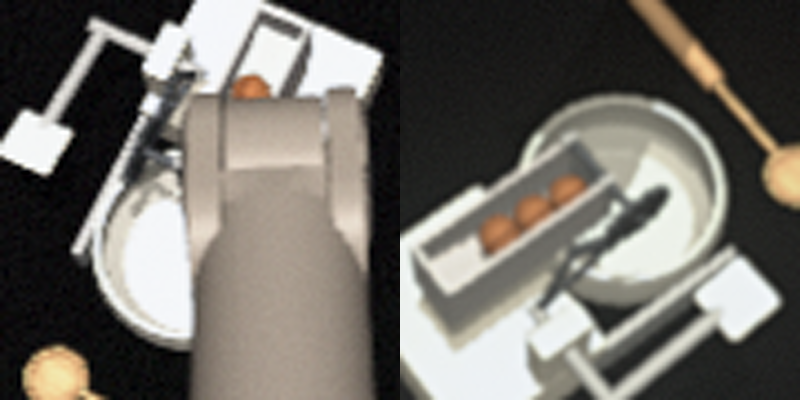

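Bowl rim abuts the plate and sits under the chute mouth; spoon unmoved. Now to above the paddle.

{"api": "carry_out", "payload": {
  "targets": [0,0,-0.008,-0.05,0,0,0,0,0,-0.017,-0.1,0,0,0,0,0,-0.026,-0.15,0,0,0,0,0,-0.034,-0.2,0,0,0,0,0,-0.044,-0.255,0,0.1,0.1,0,0,-0.044,-0.255,0,0.1,0.1,0,0,-0.044,-0.255,0,0.1,0.1]
}}

```text
clock: 9.25
tcp_pos: [0.6387, 0.2607, 0.2461]
orientation: [1.765, 0.716, -1.77]
contact_force: [0.9, -0.4, -0.2]
grip_width: -0.0001
```

```bash
python3 - <<'E'
from h import *
import cv2
o=r.get_obs();print(o["clock"],o["tcp_pos"],o["contact_force"].round(2),o["grip_width"])
w=r.grab_frame("wrist");t=r.grab_frame("top");cv2.imwrite("pics/w6.png",w);cv2.imwrite("pics/t6.png",t)
cv2.imwrite("pics/m6.png",np.hstack([cv2.resize(w,(512,384)),cv2.resize(t[130:220,190:257],(286,384),interpolation=cv2.INTER_CUBIC)]))
print(proj("wrist",[[.639,.262,.126]]))
E
```

```text
9.25 [0.63870855 0.26072839 0.24610868] [ 0.87 -0.36 -0.16] -0.00013538820117788561
[[249.30658511 188.42680425]]
```

View pics/m6.png

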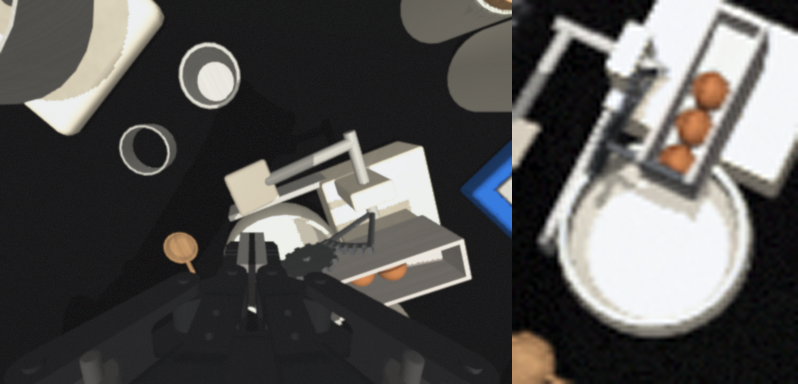

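Paddle centre in wrist view (250,187), predicted (249,188); bowl sits against the plate under the mouth. Descend and press.

{"api": "carry_out", "payload": {
  "targets": [0,0.04,0,-0.001,0,0,0,0,0.075,0,-0.001,0,0,0,0,0.1,0,-0.001,0,0,0,0,0.107,0,-0.001,0,0,0,0,0.112,0,-0.001,0,0,0,0,0.117,0,-0.001,0,0,0,0,0.12,0,-0.001,0,0,0,0,0.12,0,-0.001,0,0,0],
  "squeeze": 30
}}

```text
clock: 10.35
tcp_pos: [0.64, 0.2606, 0.1282]
orientation: [1.768, 0.716, -1.768]
contact_force: [-0.8, -0.1, 3.2]
grip_width: -0.0003
```

Contact at about 3 N. Press down to the stop.

{"api": "carry_out", "payload": {
  "targets": [0,0.005,0,0,0,0,0,0,0.011,0,0,0,0,0,0,0.017,0,0,0,0,0,0,0.023,0,0,0,0,0,0,0.029,0,0,0,0,0,0,0.035,0,0,0,0,0,0,0.041,0,0,0,0,0,0,0.046,0,0,0,0,0,0,0.05,0,0,0,0,0,0,0.053,0,0,0,0,0,0,0.056,0,0,0,0,0,0,0.056,0,0,0,0,0]
}}

```text
clock: 11.85
tcp_pos: [0.6423, 0.2602, 0.0736]
orientation: [1.772, 0.715, -1.764]
contact_force: [0.1, -0.6, 10.2]
grip_width: -0.0001
```

{"api": "carry_out", "payload": {
  "targets": [0,0.003,0,0,0,0,0,0,0.003,0,0,0,0,0]
}}

```text
clock: 12.1
tcp_pos: [0.6427, 0.26, 0.0729]
orientation: [1.774, 0.715, -1.764]
contact_force: [-7.3, -1.4, 20.7]
grip_width: -0.0001
```

{"api": "carry_out", "payload": {
  "targets": [0,0.002,0,0,0,0,0,0,0.002,0,0,0,0,0,0,0.002,0,0,0,0,0,0,0.002,0,0,0,0,0,0,0.002,0,0,0,0,0,0,0.002,0,0,0,0,0,0,0.002,0,0,0,0,0,0,0.002,0,0,0,0,0,0,0.002,0,0,0,0,0,0,0.002,0,0,0,0,0,0,0.002,0,0,0,0,0,0,0.002,0,0,0,0,0]
}}

```text
clock: 13.6
tcp_pos: [0.6427, 0.26, 0.073]
orientation: [1.774, 0.716, -1.764]
contact_force: [-8.0, -1.2, 20.8]
grip_width: -0.0
```

```bash
python3 - <<'E'
from h import *
import cv2
o=r.get_obs();print(o["clock"],o["tcp_pos"],o["contact_force"].round(2))
s=r.grab_frame("scene");t=r.grab_frame("top");cv2.imwrite("pics/s7.png",s);cv2.imwrite("pics/t7.png",t)
cv2.imwrite("pics/m7.png",np.hstack([cv2.resize(s[170:280,230:340],(400,400),interpolation=cv2.INTER_CUBIC),cv2.resize(t[125:220,180:275],(400,400),interpolation=cv2.INTER_CUBIC)]))
E
```

```text
13.6 [0.64273515 0.26003128 0.07297729] [-7.99 -1.15 20.83]
```

View pics/m7.png

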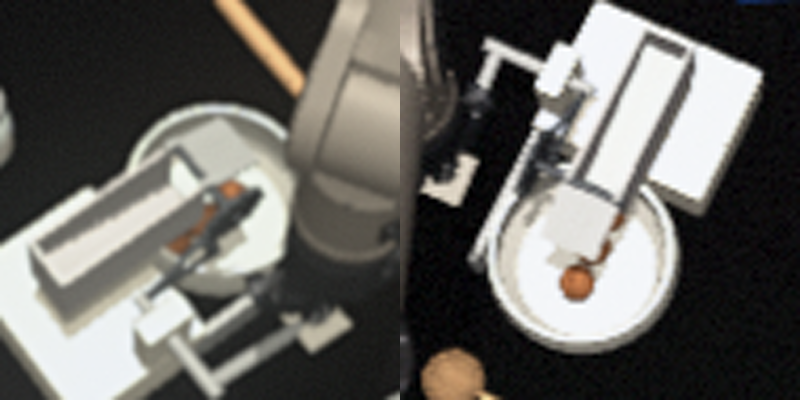

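Chute is empty, lid up, and three nuts are in the bowl (brown spots (577,283), (600,250), (617,222) in the right half). Ease the lever up.

{"api": "carry_out", "payload": {
  "targets": [0,0,0,0,0,0,0,0,-0.003,0,0,0,0,0,0,-0.006,0,0,0,0,0,0,-0.01,0,0,0,0,0,0,-0.014,0,0,0,0,0,0,-0.018,0,0,0,0,0,0,-0.022,0,0,0,0,0,0,-0.026,0,0,0,0,0,0,-0.03,0,0,0,0,0,0,-0.034,0,0,0,0,0,0,-0.038,0,0,0,0,0,0,-0.041,0,0,0,0,0]
}}

```text
clock: 15.2
tcp_pos: [0.6428, 0.2601, 0.1143]
orientation: [1.775, 0.716, -1.764]
contact_force: [-1.9, 1.7, 4.4]
grip_width: 0.0003
```

{"api": "carry_out", "payload": {
  "targets": [0,-0.002,0,0,0,0,0,0,-0.004,0,0,0,0,0,0,-0.006,0,0,0,0,0,0,-0.008,0,0,0,0,0,0,-0.01,0,0,0,0,0,0,-0.012,0,0,0,0,0,0,-0.014,0,0,0,0,0,0,-0.016,0,0,0,0,0,0,-0.018,0,0,0,0,0,0,-0.02,0,0,0,0,0,0,-0.022,0,0,0,0,0,0,-0.024,0,0,0,0,0]
}}

```text
clock: 16.7
tcp_pos: [0.6424, 0.2602, 0.1383]
orientation: [1.774, 0.717, -1.764]
contact_force: [0.5, 0.2, 0.3]
grip_width: -0.0001
```

{"api": "carry_out", "payload": {
  "targets": [0,-0.004,0,0,0,0,0,0,-0.015,0,0,0,0,0,0,-0.04,0,0,0,0,0,0,-0.08,0,0,0,0,0,0,-0.12,0,0,0,0,0,0,-0.14,0,0,0,0,0,0,-0.14,0,0,0,0,0]
}}

```text
clock: 17.58
tcp_pos: [0.6423, 0.2602, 0.2797]
orientation: [1.777, 0.717, -1.762]
contact_force: [-0.3, 1.1, -1.8]
grip_width: -0.0001
```

```bash
python3 - <<'E'
from h import *
import cv2
o=r.get_obs();print(o["clock"],o["tcp_pos"],o["contact_force"].round(2))
s=r.grab_frame("scene");t=r.grab_frame("top");cv2.imwrite("pics/s8.png",s);cv2.imwrite("pics/t8.png",t)
cv2.imwrite("pics/m8.png",np.hstack([cv2.resize(s[155:305,205:355],(400,400),interpolation=cv2.INTER_CUBIC),cv2.resize(t[125:265,150:290],(400,400),interpolation=cv2.INTER_CUBIC)]))
E
```

```text
17.575 [0.64232094 0.26018444 0.27968969] [-0.3   1.09 -1.76]
```

View pics/m8.png

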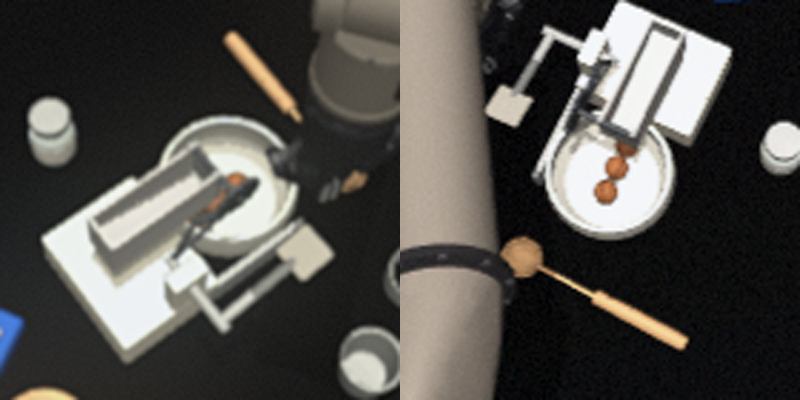

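Lid shut, lever up, three nuts in the bowl ((605,192), (617,167), (625,148)), bystanders in place. One numeric check of the bowl's position before handing in.

```bash
python3 - <<'E'
from h import *
import cv2
t=cv2.imread("pics/t8.png");k=cv2.inRange(cv2.cvtColor(t,cv2.COLOR_BGR2GRAY),110,255)
# outer rim edge on rays from the centre, lower (free) half only
c0=np.array([223.8,186.3]);g8=cv2.GaussianBlur(cv2.cvtColor(t,cv2.COLOR_BGR2GRAY),(3,3),0).astype(float);P=[]
for a in np.radians(np.arange(-5,150,5)):
    rr=np.arange(17,30,.25);p=c0+rr[:,None]*[np.cos(a),np.sin(a)]
    v=cv2.remap(g8.astype(np.float32),p[:,0].astype(np.float32)[None],p[:,1].astype(np.float32)[None],1)[0]
    P.append(onz("top",*p[np.argmin(np.gradient(v))],.065)[:2])
P=np.array(P)
from scipy.optimize import least_squares
s=least_squares(lambda q:np.hypot(*(P-q[:2]).T)-q[2],[.58,.14,.08],loss="soft_l1",f_scale=.002)
print(s.x,loc(s.x),np.std(s.fun))
E
```

```text
[0.57895055 0.14283606 0.08128652] [-100.49458095    0.93439497] 0.002745084924785166
```

Bowl centre at dispenser (-100.5, 0.9) mm, against a home of (-100, 0), so it is seated within measuring error.

```bash
python3 -c "
from bench import r
print(r.hand_in())"
```

```text
the job is handed in; nothing more can be done
None
```

The job was handed in at about 17.7 s: the bowl is in the corner, all three walnuts are in it, and the lid is shut.

- **Bowl:** I slid it along the bench between the two open fingers until both stops pushed back with about 8 N and it stopped moving. The last top-camera fit put its centre at dispenser (-100.5, 0.9) mm. Home is (-100, 0), so it agrees within a measuring error of about 3 mm.
- **Lever and lid:** I pressed the paddle to its stop at about 21 N and held it for about 1.5 s. The pictures then showed the chute empty and three nuts in the bowl. I eased the lever up at about 15–35 mm/s, well below the 180 mm/s slam limit, and the force on the fingers had dropped to about zero when they left the paddle.
- **Last picture:** lid shut, lever up and three nuts in the bowl, with the arm clear of everything. The spoon, jar and cup look unmoved. The cutter was only partly in view, and I did not re-check the spatula, which the arm never went near.

No check failed. The first estimate of the dispenser's pose had errors of up to 5 mm at single points, but the contact forces and the later views fit it.

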